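# Take the top measuring cup off the nested stack

## Robot

A 6-joint arm with a two-finger parallel gripper is mounted at the origin on a cart in front of the work surface, level with it; the furniture and walls round the work are solid. World frame = base frame: x ahead of the robot, y to its left, z up, the work surface at z = 0. Lengths are in m, angles in rad, forces in N, time in s.
With the tool pointing down it reaches from about 0.25 to 0.775 m from the base axis. Payload 4 kg.
Tool frame: the origin (TCP) lies midway between the tips of the shut fingers; the grasp point (between the pads) lies grip_point_offset behind it (grip_point_offset is the distance from the TCP to the grasp point, in m); z points along the fingers, y is the line along which they close (so a half turn about z gives the same grasp; the last joint's range is limited). The gripper opens to 94 mm and grips with 3 to 60 N. Pads are 16 mm wide; open, the fingers measure 119 mm over their backs; the gripper's body (75 mm by 177 mm) begins 78 mm behind the grasp point.
Start: joints at [1.06, 0.087, 1.371, -0, 1.684, -0.103], TCP at [0.218, 0.505, 0.206] pointing down, gripper open.
Joint ranges: [-3.1, 3.1], [-0.76, 2.03], [0.27, 2.55], [-1.08, 4.22], [0.17, 2.65], [-2.57, 2.57]. Speed limits (rad/s): [2.79, 2.79, 3.14, 3.14, 3.14, 3.14].

## Interface

Orientations are given as [roll, pitch, yaw] about the fixed x, y, z axes, in that order (R = Rz(yaw) Ry(pitch) Rx(roll)).
In Python, from bench import * gives the robot as it stands. The module is installed in compiled form; this text tells all that it offers.
- The arm moves only by the tool apply_moves, never from a script. Its argument "commands" is a list of rows, each a list of 7 numbers: the turn, a rotation vector about the world's x, y, z in rad, then the shift along the world's x, y, z in m, then the opening in per cent of the stroke, from 0 (shut) to 100 (fully open). In form: [[ax, ay, az, x, y, z, jaw], ...]. A call has exactly 5 rows; each row is the pose to reach, as a shift and turn from the pose commanded when the call began; what a row does not reach only later rows make up. A row lasts 1/10 s, in which the tool goes at most 50 mm and 8.59 degrees, less where a joint would pass 70% of its speed; a pose out of reach is approached as far as the arm can. A call with a gripper value outside its range is refused whole. The fingers move at their own pace and stop on an object; the grip force is fixed at half the most. Time passes only in rows, so rows that repeat a pose let the fingers close, or fill a call up. It gives the time, the measured TCP pose, the force, the opening and the grip force at its end, in the units of the state.
- get_obs(): the state, without advancing time (a new reading comes with each control period).
- snapshot(name): name is "side" or "top"; returns a dict with "pixels" (400x640x3 uint8, red, green, blue), "vertical_fov" (degrees; the focal length in pixels is half the picture's height over the tangent of half this angle, whatever the lens; pixels are square), "cx", "cy" (the principal point, pixels), "rvec" (rotation vector, rad) and "tvec" (3), from world to camera coordinates, as OpenCV has them. Camera axes: x right, y down, z forward; pixel columns grow to the right and rows downward; lengths in m; the calibration is good to about 2 mm. A picture is of the moment at which its call begins. There is no depth.
- close_job(): hands the job in; it is judged then, once.
Trained networks look in the newest picture that a camera, given by its name, has taken for a name from the list of things; names that differ only in an ending like _2 or _b are one class to them, and where a whole thing is asked for, a point or a joint stands for the part that bears it (a point fixed in the world has none). Each returns a list of dicts, best first, with "score" (0 to 1); they miss things now and then, are a little off and sometimes report something else, mostly with a low value. They report only what shows in the picture. A call takes as long as a camera call. They do not tell look-alikes from the thing itself.
- masks_of(camera, query): "mask" (400x640 bool, what is visible of it) and "extent" ([left, top, right, bottom] in pixels, round what is visible of it).
- place_of(camera, query): "pixel" ([column, row] in pixels: a listed point, or the origin of a listed thing).
The state is a dict: "time": time; "joint_positions": joint angles; "qvel": joint speeds; "joint_torque": joint torques, N m; "tool_pos": TCP position; "ee_rot": TCP orientation; "wrist_force": force on the tool from outside, world axes, zero at the start; "wrist_torque": the same for the moment, N m; "width": finger opening in m; "finger_force": force on a finger pad.
Only numpy, scipy, OpenCV 4.12 (cv2) and the standard library are available. Lean on these libraries where they do the work, as an engineer would, in place of code of your own. Each camera call takes 0.05 s, during which the arm holds its last target. There are 200 camera calls.

## Task

Lift only the top cup off the stack of three wide white nested measuring cups (not the narrow paper cups) and set it down upright in the middle of the sheet pan, between the paper dose cups; set it down, do not drop it. The other two cups stay nested in each other and standing where they are; the next cup must not be drawn up with the top one.

Things in the scene. Friction and masses are not known exactly. Their poses are not given: they have to be found in the camera images.
- cup_top: Top one of three alike open white cups nested mouth up in a column 128 mm high. Each: 68 mm high, 60 g, wall 3 mm; round upright collar, 58 mm across, over its upper 30 mm (38 to 68 mm above its underside), tapering below to a 37 mm base. Origin: centre of its underside, at the start 60 mm above the worktop; z up. Grip it across its collar, which lies 98 to 128 mm above the worktop.
- cup_mid: The middle cup, same make. Origin: centre of its underside, at the start 30 mm above the worktop; its collar, as wide, lies 68 to 98 mm above the worktop, right below the top cup's collar with only a fine seam between (each collar's lower face rests on the next rim). The cup above sits in it with 1 to 2 mm of play and comes free after 38 mm of straight lift.
- cup_low: The lowest cup, same make, standing loose on the worktop; its collar lies 38 to 68 mm above the worktop. Origin: centre of its underside; z up.
- sheet_pan: Stainless sheet pan with a green liner, 378 x 225 x 22 mm, fixed, long side roughly across the robot's view. Origin: centre of its underside; x along the long side, z up. Flat floor 2 mm above the worktop, rim 22 mm. Four paper dose cups (38 mm wide, 29 mm high) stand on it, two towards each short end, over 100 mm from its centre; the middle is empty.
Not all that is in view belongs to the job. What is shaped like the cup_low but purple is not meant.

How it is judged:
On the way:
1. the top cup is lifted clear of the stack while the next cup stays nested (z of cup_top in the frame of cup_mid above 0.072 m and z of cup_mid in the frame of cup_low below 0.04 m), for 0.1 s.
At the end, for the whole second after the job is handed in: The top cup stands released, upright within 7 degrees and at rest on the pan floor, within 50 mm of the pan centre. The other two stand at rest, upright within 7 degrees, nested (30 mm apart, give or take 6) on the worktop, the lowest within 40 mm of where it stood (horizontal distance between cup_top and sheet_pan below 0.05 m and z of cup_top in the frame of sheet_pan between -0.004 and 0.01 m and angle between each of cup_top, cup_mid, cup_low's own z axis and vertical below 0.12 rad and linear speed of each of cup_top, cup_mid, cup_low below 0.02 m/s and z of cup_mid in the frame of cup_low between 0.024 and 0.036 m and height (world z) of cup_low below 0.006 m and distance of cup_low from where it was at the start of the episode below 0.04 m); the robot touches nothing.
It fails at once if the middle cup is drawn up more than 15 mm (height (world z) of cup_mid above 0.045 m).
It fails at once if the top cup is let go more than 25 mm above the pan's floor (dropped) (horizontal distance between cup_top and sheet_pan below 0.1 m and z of cup_top in the frame of sheet_pan above 0.027 m and contact force between cup_top and the fingers below 0.05 N).
It also fails if it takes over 38 s, if anything falls off the work surface, if the arm or the gripper's body presses on something with over 40 N, if the wrist force passes 120 N, or if a joint passes its speed limit or range.

## Working session

There is one attempt and no reset: what is moved stays moved. The work goes in short steps, Python scripts to look and compute and a tool call to move; the robot and the scene stay as the last step left them, time stands still between calls to the robot, and variables do not carry over. Pictures are saved under pics/ and viewed, at most 10 in all, crops included, and the job is handed in when it is done.

Besides the shell and the picture viewer there is one more tool, called after ">>>" as name(argument=value, ...), one argument or row to a line, values as JSON. apply_moves: Moves the arm, as the interface text tells. Its arguments: {"type":"object","properties":{"commands":{"type":"array"}},"required":["commands"]}

```bash
mkdir -p pics; cat > h.py <<'E'
from bench import *
import numpy as np, cv2
def cam(s):
    f=200/np.tan(np.radians(s["vertical_fov"])/2)
    K=np.array([[f,0,s["cx"]],[0,f,s["cy"]],[0,0,1]]); R=cv2.Rodrigues(np.array(s["rvec"],float))[0]
    return K,R,np.array(s["tvec"],float).ravel()
def ray(s,px,z):
    K,R,t=cam(s); d=R.T@np.linalg.inv(K)@np.array([px[0],px[1],1.]); c=-R.T@t
    return (c+d*(z-c[2])/d[2]).round(4)
def proj(s,p):
    K,R,t=cam(s); q=K@(R@np.array(p,float)+t); return (q[:2]/q[2]).round(1)
def save(s,n): cv2.imwrite("pics/"+n,cv2.cvtColor(s["pixels"],cv2.COLOR_RGB2BGR))
E
python3 - <<'E'
from h import *
o=get_obs(); print({k:np.round(o[k],3).tolist() for k in o})
for c in("side","top"):
    s=snapshot(c); save(s,c+"0.png"); K,R,t=cam(s); print(c,K[0,0],s["cx"],s["cy"],"cam at",(-R.T@t).round(3),"fwd",R[2].round(2))
    for q in("cup_top","cup_mid","cup_low","sheet_pan"):
        print(q,[(np.round(d["pixel"]).tolist(),round(d["score"],2)) for d in place_of(c,q)],[(np.round(d["extent"]).tolist(),round(d["score"],2)) for d in masks_of(c,q)])
E
```

```text
{'time': 0.0, 'joint_positions': [1.06, 0.088, 1.372, -0.0, 1.684, -0.103], 'qvel': [-0.001, -0.002, 0.0, -0.001, 0.002, -0.001], 'joint_torque': [0.001, -34.019, -30.243, 0.072, 0.033, -0.0], 'tool_pos': [0.218, 0.504, 0.204], 'ee_rot': [-3.139, -0.0, 2.734], 'wrist_force': [-0.529, 0.277, -0.188], 'wrist_torque': [0.023, -0.038, -0.005], 'finger_force': 0.0, 'width': 0.094}
side 403.6615682434102 317.5993337204291 200.46220743684464 cam at [ 0.492 -0.888  0.493] fwd [ 0.03  0.9  -0.43]
cup_top [([322.0, 230.0], 0.89)] [([305.0, 197.0, 332.0, 219.0], 0.87), ([306.0, 229.0, 329.0, 254.0], 0.43)]
cup_mid [([316.0, 240.0], 0.78)] [([302.0, 218.0, 331.0, 233.0], 0.82)]
cup_low [([314.0, 251.0], 0.86), ([354.0, 275.0], 0.56), ([272.0, 239.0], 0.55)] [([259.0, 207.0, 281.0, 244.0], 0.82), ([303.0, 229.0, 328.0, 255.0], 0.75), ([344.0, 239.0, 372.0, 280.0], 0.59), ([232.0, 166.0, 360.0, 198.0], 0.59)]
sheet_pan [([296.0, 185.0], 0.85)] [([233.0, 167.0, 362.0, 200.0], 0.73)]
top 362.0685891631632 320.8043820511289 194.17359674267624 cam at [ 0.364 -0.013  0.923] fwd [ 0.16  0.02 -0.99]
cup_top [([377.0, 197.0], 0.61)] [([365.0, 180.0, 396.0, 204.0], 0.95)]
cup_mid [([371.0, 194.0], 0.54), ([375.0, 198.0], 0.19)] [([364.0, 190.0, 372.0, 202.0], 0.51)]
cup_low [([325.0, 201.0], 0.95), ([402.0, 166.0], 0.85), ([349.0, 238.0], 0.78), ([374.0, 195.0], 0.56)] [([395.0, 148.0, 423.0, 174.0], 0.94), ([315.0, 185.0, 340.0, 208.0], 0.92), ([174.0, 142.0, 271.0, 298.0], 0.57), ([366.0, 197.0, 372.0, 206.0], 0.46)]
sheet_pan [] [([177.0, 143.0, 272.0, 300.0], 0.73)]
```

View pics/top0.png

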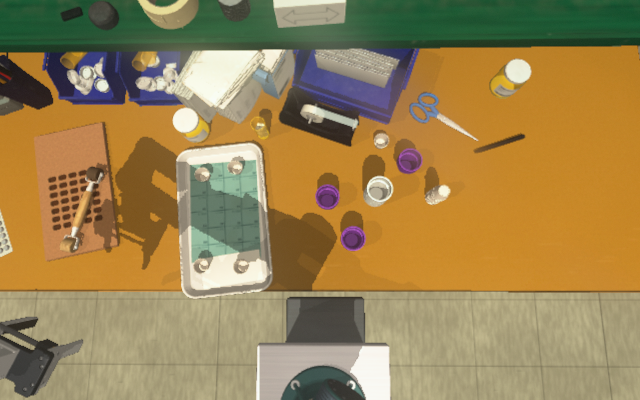

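View pics/side0.png

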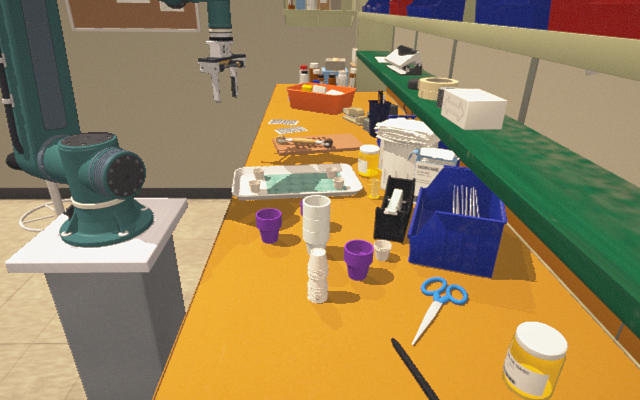

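```bash
python3 - <<'E'
from h import *
from scipy.optimize import least_squares
print("offset",grip_point_offset)
S={c:snapshot(c) for c in("side","top")}
a=np.linspace(0,2*np.pi,60); 
def ext(s,x,y,zs):
    p=np.array([proj(s,(x+.029*np.cos(t),y+.029*np.sin(t),z)) for z in zs for t in a]); return np.r_[p.min(0),p.max(0)]
M={c:masks_of(c,"cup_top")[0] for c in S}
for c in S: print(c,np.round(M[c]["extent"],1),M[c]["score"])
w={"side":np.array([1,1,1,1]),"top":np.array([1,1,1,0])}
def res(v,cs): return np.concatenate([(ext(S[c],v[0],v[1],(.098,.128))-M[c]["extent"])*w[c] for c in cs])
for cs in(["side"],["top"],["side","top"]):
    r=least_squares(res,[.38,-.15],args=(cs,),diff_step=1e-3); print(cs,r.x.round(4),r.fun.round(1))
for c in S:
    m=masks_of(c,"sheet_pan")[0]; k=m["mask"].astype(np.uint8)
    cs=max(cv2.findContours(k,0,1)[0],key=cv2.contourArea).reshape(-1,2)
    w3=np.array([ray(S[c],p,.022)[:2] for p in cs],np.float32); print(c,"pan",cv2.minAreaRect(w3),place_of(c,"sheet_pan")[:1])
for n,p in dict(p1=(328,197),p2=(409,160),p3=(353,238)).items(): print(n,ray(S["top"],p,.065))
print("paper",ray(S["top"],(445,190),.1))
def crop(s,x0,x1,y0,y1,k): return cv2.resize(s["pixels"][y0:y1,x0:x1],None,fx=k,fy=k,interpolation=cv2.INTER_CUBIC)
A=crop(S["top"],300,460,130,260,2.5);B=crop(S["side"],240,400,180,310,2.5)
cv2.imwrite("pics/c1.png",np.hstack([A,B])[:,:,::-1])
E
```

```text
offset 0.0188
side [304.2 196.3 328.  220.6] 0.78
top [366.4 178.7 396.4 202.8] 0.97
['side'] [ 0.5117 -0.1441] [-2.2  0.9  2.2  2.3]
['top'] [ 0.5036 -0.1338] [ 1.1 -0.4 -1.2  0. ]
['side', 'top'] [ 0.509  -0.1349] [-3.5 -0.9  0.6  0.1  1.6 -2.8 -0.8  0. ]
side pan ((0.46201056241989136, 0.23337328433990479), (0.37804296612739563, 0.25117090344429016), 5.627337455749512) [{'pixel': [294.9, 184.5], 'score': 0.94}]
top pan ((0.4545782208442688, 0.2519395649433136), (0.38066285848617554, 0.22434784471988678), 6.430244445800781) [{'pixel': [225.3, 217.2], 'score': 0.85}]
p1 [ 0.5005 -0.0137  0.065 ]
p2 [ 0.591  -0.2107  0.065 ]
p3 [ 0.4027 -0.0722  0.065 ]
paper [ 0.5105 -0.2821  0.1   ]
```

View pics/c1.png

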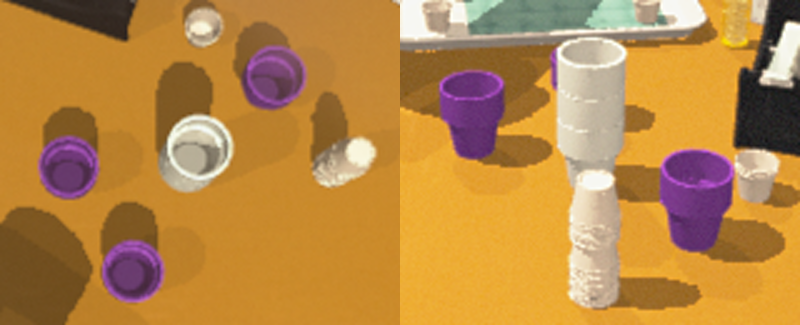

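The crop shows three cups that could be meant, plus decoys:
- The wide white nested stack has its mouth at about (380,189) in the top view and its collar at x 303–330 in the side view. Two seams are visible. This one fits the description.
- The purple look-alikes at (328,197), (409,160) and (353,238) in the top view are not meant.
- The narrow paper-cup stack is at (437,194) in the top view and (318,275) in the side view. It is also not meant.

```bash
python3 - <<'E'
from h import *
from scipy.optimize import least_squares
S={c:snapshot(c) for c in("side","top")}
a=np.linspace(0,2*np.pi,60)
def ext(s,x,y,zs):
    p=np.array([proj(s,(x+.029*np.cos(t),y+.029*np.sin(t),z)) for z in zs for t in a]); return np.r_[p.min(0),p.max(0)]
E={"side":(302.8,194.8,330.4,220),"top":(366.8,176,392.8,202)}; Z={"side":(.098,.128),"top":(.128,)}
def res(v,cs): return np.concatenate([ext(S[c],v[0],v[1],Z[c])-E[c] for c in cs])
for cs in(["side"],["top"],["side","top"]):
    r=least_squares(res,[.5,-.14],args=(cs,),diff_step=1e-3); print(cs,r.x.round(4),r.fun.round(1))
    print("seam rows side: collar98 and 68 front", proj(S["side"],(r.x[0],r.x[1]-.029,.098)),proj(S["side"],(r.x[0],r.x[1]-.029,.068)))
E
```

```text
['side'] [ 0.5129 -0.1341] [-0.2  0.4  0.1  0.5]
seam rows side: collar98 and 68 front [316.8 220.5] [316.6 233.2]
['top'] [ 0.5085 -0.1292] [ 0.   0.1  0.2 -0.2]
seam rows side: collar98 and 68 front [314.5 219.4] [314.4 232. ]
['side', 'top'] [ 0.5113 -0.1299] [-1.  -0.4 -0.8 -0.5  0.4 -1.1  0.5 -1.5]
seam rows side: collar98 and 68 front [315.9 219.5] [315.8 232.2]
```

>>> apply_moves(
  commands=[
    [0,0,-0.078,0.0195,-0.042,0.004,100],
    [0,0,-0.155,0.039,-0.085,0.008,100],
    [0,0,-0.233,0.0585,-0.127,0.012,100],
    [0,0,-0.31,0.078,-0.17,0.016,100],
    [0,0,-0.388,0.098,-0.212,0.02,100],
  ],
)

```text
time: 1.9
tool_pos: [0.3165, 0.2913, 0.2259]
ee_rot: [3.141, 0.0, 2.343]
wrist_force: [0.4, 0.3, 0.4]
width: 0.0941
finger_force: 0.0
```

>>> apply_moves(
  commands=[
    [0,0,-0.078,0.0195,-0.042,0,100],
    [0,0,-0.155,0.039,-0.085,0,100],
    [0,0,-0.233,0.0585,-0.127,0,100],
    [0,0,-0.31,0.078,-0.17,0,100],
    [0,0,-0.388,0.098,-0.212,0,100],
  ],
)

```text
time: 2.4
tool_pos: [0.4146, 0.0791, 0.2259]
ee_rot: [3.14, 0.0, 1.955]
wrist_force: [0.8, 0.1, -0.3]
width: 0.094
finger_force: 0.0
```

>>> apply_moves(
  commands=[
    [0,0,-0.078,0.0195,-0.042,0,100],
    [0,0,-0.155,0.039,-0.085,0,100],
    [0,0,-0.233,0.0585,-0.127,0,100],
    [0,0,-0.31,0.078,-0.17,0,100],
    [0,0,-0.387,0.097,-0.211,0,100],
  ],
)

```text
time: 2.9
tool_pos: [0.5116, -0.1322, 0.2256]
ee_rot: [3.141, 0.0, 1.567]
wrist_force: [0.9, 0.4, 0.8]
width: 0.0943
finger_force: 0.0
```

>>> apply_moves(
  commands=[
    [0,0,0,0,0,-0.025,100],
    [0,0,0,0,0,-0.05,100],
    [0,0,0,0,0,-0.072,90],
    [0,0,0,0,0,-0.072,90],
    [0,0,0,0,0,-0.072,90],
  ],
)

```text
time: 3.4
tool_pos: [0.5111, -0.1301, 0.1537]
ee_rot: [-3.141, -0.0, 1.571]
wrist_force: [0.7, -0.5, 0.1]
width: 0.0843
finger_force: 0.0
```

```bash
python3 - <<'E'
from h import *
S={c:snapshot(c) for c in("side","top")}
def crop(s,x0,x1,y0,y1,k): return cv2.resize(s["pixels"][y0:y1,x0:x1],None,fx=k,fy=k,interpolation=cv2.INTER_CUBIC)
cv2.imwrite("pics/c2.png",np.hstack([crop(S["top"],340,420,140,240,5),crop(S["side"],277,357,145,245,5)])[:,:,::-1])
o=get_obs(); print(o["tool_pos"],o["width"],[proj(S["side"],o["tool_pos"]+np.array([d,0,0])) for d in(0,.043,-.043)])
E
```

```text
[ 0.51205435 -0.13027787  0.15536844] 0.08469565671134521 [array([316.2, 188.3]), array([337.1, 188.3]), array([295.3, 188.3])]
```

View pics/c2.png

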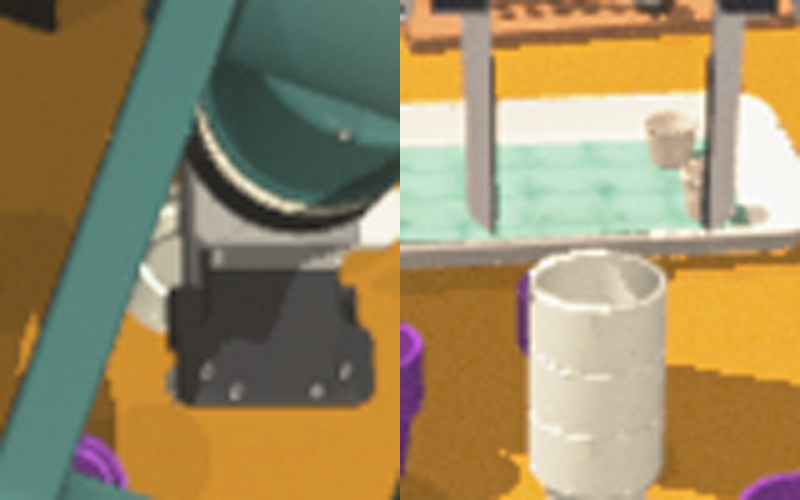

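The side crop shows the open fingers, with inner faces at crop columns 495 and 708. They straddle the white stack (528–667) and sit about 1 px to its right. I'll shift −1 mm in x, lower so the tips stay above the seam, and close slowly.

>>> apply_moves(
  commands=[
    [0,0,0,-0.001,0,-0.02,90],
    [0,0,0,-0.001,0,-0.04,90],
    [0,0,0,-0.001,0,-0.05,80],
    [0,0,0,-0.001,0,-0.05,72],
    [0,0,0,-0.001,0,-0.05,68],
  ],
)

```text
time: 4.0
tool_pos: [0.5108, -0.1303, 0.1048]
ee_rot: [3.14, 0.001, 1.571]
wrist_force: [0.2, -0.4, -0.6]
width: 0.0651
finger_force: 0.0
```

```bash
python3 - <<'E'
from h import *
S=snapshot("side")
cv2.imwrite("pics/c3.png",cv2.resize(S["pixels"][170:245,267:367],None,fx=7,fy=7,interpolation=cv2.INTER_CUBIC)[:,:,::-1])
o=get_obs(); print(o["tool_pos"],o["width"],o["wrist_force"],proj(S,o["tool_pos"]))
E
```

```text
[ 0.51103458 -0.13037984  0.10505036] 0.06454600270191384 [-0.13833192 -0.15329835 -0.62089639] [315.5 210.1]
```

View pics/c3.png

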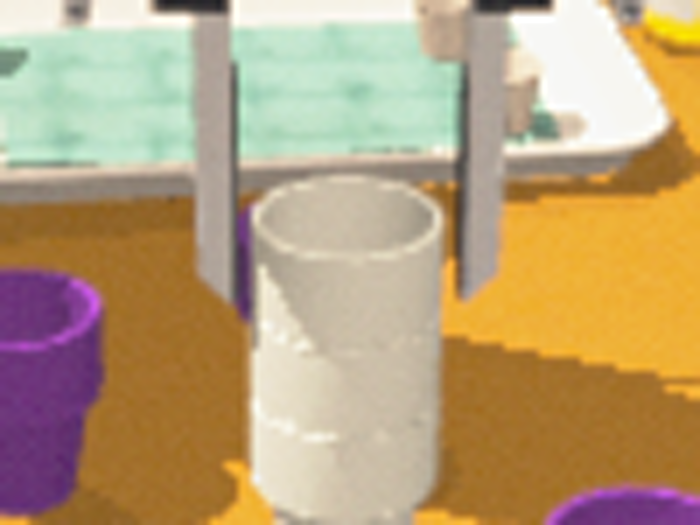

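Fingers (237/460) are centred on the cup (253–441) and the tips are clearly above the first seam. I'll close now.

>>> apply_moves(
  commands=[
    [0,0,0,0,0,0,63],
    [0,0,0,0,0,0,60],
    [0,0,0,0,0,0,55],
    [0,0,0,0,0,0,45],
    [0,0,0,0,0,0,45],
  ],
)

```text
time: 4.55
tool_pos: [0.5107, -0.1303, 0.1046]
ee_rot: [3.14, 0.001, 1.571]
wrist_force: [-0.7, -0.5, 5.3]
width: 0.0565
finger_force: 29.9
```

>>> apply_moves(
  commands=[
    [0,0,0,0,0,0,45],
    [0,0,0,0,0,0.002,45],
    [0,0,0,0,0,0.004,45],
    [0,0,0,0,0,0.006,45],
    [0,0,0,0,0,0.008,45],
  ],
)

```text
time: 5.05
tool_pos: [0.5098, -0.13, 0.1111]
ee_rot: [-3.141, -0.0, 1.571]
wrist_force: [-0.2, 0.2, -0.8]
width: 0.0568
finger_force: 29.9
```

```bash
python3 - <<'E'
from h import *
S=snapshot("side")
cv2.imwrite("pics/c4.png",cv2.resize(S["pixels"][170:270,267:367],None,fx=6,fy=6,interpolation=cv2.INTER_CUBIC)[:,:,::-1])
o=get_obs(); print(o["tool_pos"],o["width"],o["wrist_force"],o["finger_force"])
E
```

```text
[ 0.51013343 -0.13007411  0.11164674] 0.056640228124570154 [-0.15276363 -0.10589081 -0.44723875] 29.85320260282606
```

View pics/c4.png

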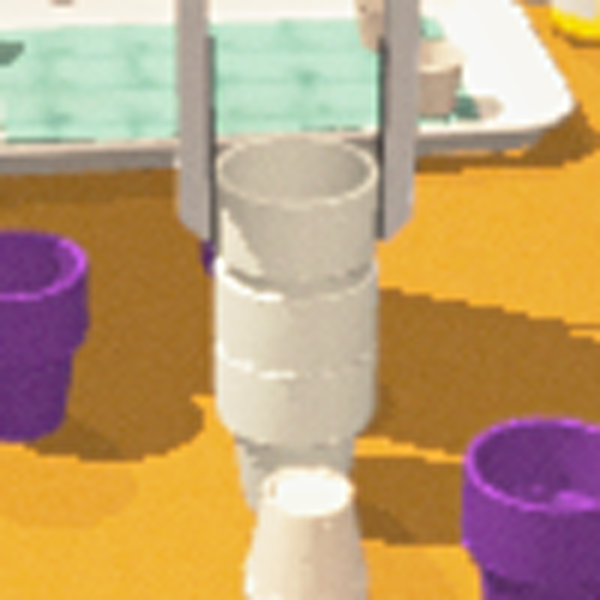

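The view shows the gap opening at the first seam (crop row ~275) while the middle and low cups stay nested. Lifting straight on.

>>> apply_moves(
  commands=[
    [0,0,0,0,0,0.004,45],
    [0,0,0,0,0,0.009,45],
    [0,0,0,0,0,0.014,45],
    [0,0,0,0,0,0.019,45],
    [0,0,0,0,0,0.024,45],
  ],
)

```text
time: 5.6
tool_pos: [0.5103, -0.1302, 0.1362]
ee_rot: [3.141, 0.0, 1.571]
wrist_force: [0.7, 0.7, -0.5]
width: 0.0566
finger_force: 29.9
```

>>> apply_moves(
  commands=[
    [0,0,0,0,0,0.006,45],
    [0,0,0,0,0,0.014,45],
    [0,0,0,0,0,0.024,45],
    [0,0,0,0,0,0.034,45],
    [0,0,0,0,0,0.04,45],
  ],
)

```text
time: 6.1
tool_pos: [0.5107, -0.1303, 0.1772]
ee_rot: [3.14, 0.001, 1.571]
wrist_force: [-0.6, -0.6, -0.8]
width: 0.0565
finger_force: 29.9
```

```bash
python3 - <<'E'
from h import *
S=snapshot("side")
cv2.imwrite("pics/c5.png",cv2.resize(S["pixels"][150:270,267:367],None,fx=5,fy=5,interpolation=cv2.INTER_CUBIC)[:,:,::-1])
o=get_obs(); print(o["tool_pos"],o["width"],o["wrist_force"],o["finger_force"])
E
```

```text
[ 0.51104395 -0.13041638  0.17798614] 0.05689038631123871 [ 1.00202067 -0.48935768  0.39136088] 29.853281127288938
```

View pics/c5.png

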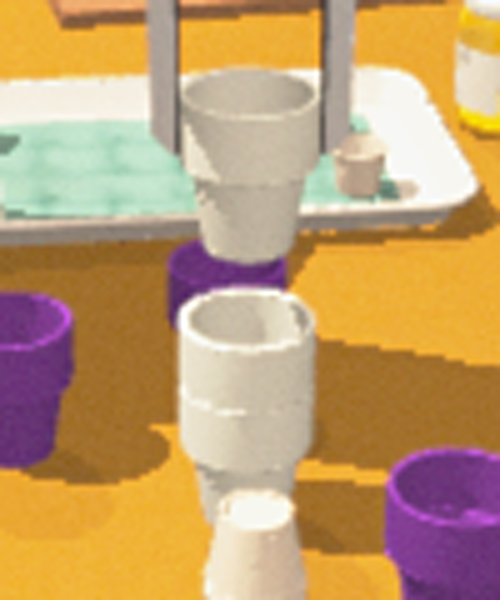

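The top cup is clear, level and gripped, and the two lower cups are still nested and upright. Carrying it to the pan.

>>> apply_moves(
  commands=[
    [0,0,0,-0.002,0.015,0.005,45],
    [0,0,0,-0.007,0.05,0.01,45],
    [0,0,0,-0.013,0.09,0.01,45],
    [0,0,0,-0.02,0.13,0.01,45],
    [0,0,0,-0.026,0.17,0.01,45],
  ],
)

```text
time: 6.65
tool_pos: [0.483, 0.0422, 0.1854]
ee_rot: [-3.141, -0.001, 1.571]
wrist_force: [0.4, 0.3, 0.2]
width: 0.0565
finger_force: 29.9
```

>>> apply_moves(
  commands=[
    [0,0,0,-0.006,0.04,0,45],
    [0,0,0,-0.012,0.08,-0.01,45],
    [0,0,0,-0.019,0.13,-0.02,45],
    [0,0,0,-0.026,0.18,-0.03,45],
    [0,0,0,-0.03,0.21,-0.04,45],
  ],
)

```text
time: 7.15
tool_pos: [0.4522, 0.2534, 0.1452]
ee_rot: [-3.141, -0.001, 1.573]
wrist_force: [1.0, 0.4, -0.6]
width: 0.0568
finger_force: 29.9
```

>>> apply_moves(
  commands=[
    [0,0,0,0,0,-0.02,45],
    [0,0,0,0,0,-0.04,45],
    [0,0,0,0,0,-0.06,45],
    [0,0,0,0,0,-0.075,45],
    [0,0,0,0,0,-0.08,45],
  ],
)

```text
time: 7.65
tool_pos: [0.4518, 0.25, 0.0632]
ee_rot: [-3.137, 0.001, 1.572]
wrist_force: [-0.7, 0.6, -0.6]
width: 0.0566
finger_force: 29.9
```

```bash
python3 - <<'E'
from h import *
S={c:snapshot(c) for c in("side","top")}
def crop(s,x0,x1,y0,y1,k): return cv2.resize(s["pixels"][y0:y1,x0:x1],None,fx=k,fy=k,interpolation=cv2.INTER_CUBIC)
cv2.imwrite("pics/c6.png",np.hstack([crop(S["top"],160,290,130,310,3),crop(S["side"],225,365,100,280,3)])[:,:,::-1])
o=get_obs(); print(o["tool_pos"],o["width"],o["wrist_force"],o["finger_force"])
E
```

```text
[0.45292301 0.25010221 0.06465223] 0.056829691146083335 [-0.28394516  0.39151416 -0.27239545] 29.85323780681938
```

View pics/c6.png

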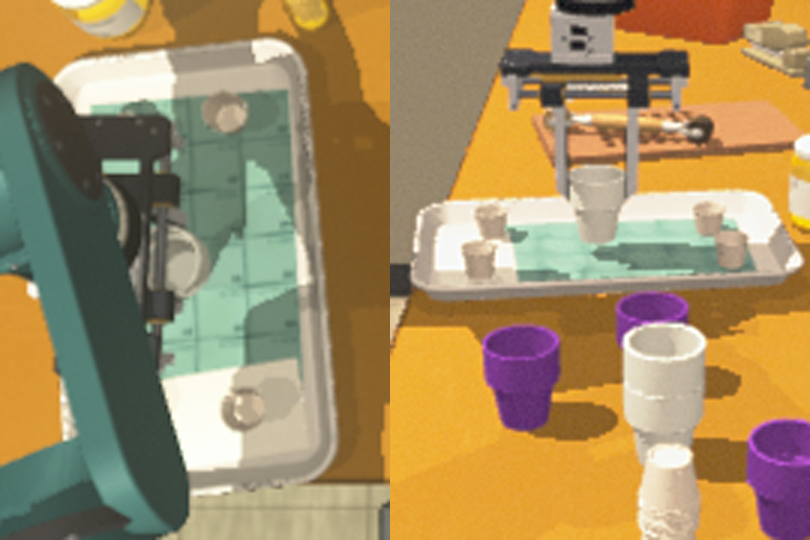

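The cup is held over the middle of the pan, with about 17 mm left to the floor and the dose cups well clear. Lowering slowly while watching the wrist force.

>>> apply_moves(
  commands=[
    [0,0,0,0,0,-0.004,45],
    [0,0,0,0,0,-0.008,45],
    [0,0,0,0,0,-0.011,45],
    [0,0,0,0,0,-0.013,45],
    [0,0,0,0,0,-0.014,45],
  ],
)

```text
time: 8.25
tool_pos: [0.4541, 0.2499, 0.0514]
ee_rot: [-3.142, 0.0, 1.571]
wrist_force: [0.3, -0.1, -0.4]
width: 0.057
finger_force: 29.9
```

>>> apply_moves(
  commands=[
    [0,0,0,0,0,-0.001,45],
    [0,0,0,0,0,-0.0015,45],
    [0,0,0,0,0,-0.002,45],
    [0,0,0,0,0,-0.0025,45],
    [0,0,0,0,0,-0.0025,45],
  ],
)

```text
time: 8.75
tool_pos: [0.4541, 0.2499, 0.049]
ee_rot: [3.142, 0.0, 1.571]
wrist_force: [-0.5, -0.2, 0.0]
width: 0.0567
finger_force: 29.9
```

>>> apply_moves(
  commands=[
    [0,0,0,0,0,-0.0005,45],
    [0,0,0,0,0,-0.001,45],
    [0,0,0,0,0,-0.0015,45],
    [0,0,0,0,0,-0.002,45],
    [0,0,0,0,0,-0.002,45],
  ],
)

```text
time: 9.25
tool_pos: [0.4541, 0.2499, 0.0469]
ee_rot: [-3.142, 0.0, 1.571]
wrist_force: [0.3, -0.5, -0.4]
width: 0.0565
finger_force: 29.9
```

>>> apply_moves(
  commands=[
    [0,0,0,0,0,-0.0005,45],
    [0,0,0,0,0,-0.001,45],
    [0,0,0,0,0,-0.0015,45],
    [0,0,0,0,0,-0.002,45],
    [0,0,0,0,0,-0.002,45],
  ],
)

```text
time: 9.75
tool_pos: [0.4542, 0.25, 0.0462]
ee_rot: [3.141, -0.0, 1.571]
wrist_force: [-2.7, -0.6, 5.8]
width: 0.0567
finger_force: 29.9
```

Contact at 5.8 N, so the cup is on the floor. Releasing.

>>> apply_moves(
  commands=[
    [0,0,0,0,0,0.0005,45],
    [0,0,0,0,0,0.0005,62],
    [0,0,0,0,0,0.0005,70],
    [0,0,0,0,0,0.0005,80],
    [0,0,0,0,0,0.0005,88],
  ],
)

```text
time: 10.25
tool_pos: [0.454, 0.2498, 0.0451]
ee_rot: [-3.141, 0.0, 1.571]
wrist_force: [-0.3, -0.1, -0.2]
width: 0.0783
finger_force: 0.0
```

>>> apply_moves(
  commands=[
    [0,0,0,0,0,0.0005,90],
    [0,0,0,0,0,0.015,90],
    [0,0,0,0,0,0.04,90],
    [0,0,0,0,0,0.08,90],
    [0,0,0,0,0,0.12,90],
  ],
)

```text
time: 10.75
tool_pos: [0.4538, 0.2498, 0.1674]
ee_rot: [-3.141, 0.0, 1.571]
wrist_force: [0.4, 0.1, 0.1]
width: 0.0841
finger_force: 0.0
```

>>> apply_moves(
  commands=[
    [0,0,0,0,0.03,0.02,90],
    [0,0,0,0,0.07,0.04,90],
    [0,0,0,0,0.12,0.04,90],
    [0,0,0,0,0.17,0.04,90],
    [0,0,0,0,0.2,0.04,90],
  ],
)

```text
time: 11.25
tool_pos: [0.4535, 0.4532, 0.2067]
ee_rot: [3.141, -0.002, 1.573]
wrist_force: [0.4, -0.3, -0.4]
width: 0.0845
finger_force: 0.0
```

```bash
python3 - <<'E'
from h import *
S={c:snapshot(c) for c in("side","top")}
def crop(s,x0,x1,y0,y1,k): return cv2.resize(s["pixels"][y0:y1,x0:x1],None,fx=k,fy=k,interpolation=cv2.INTER_CUBIC)
cv2.imwrite("pics/c7.png",np.hstack([crop(S["top"],160,290,130,310,3),crop(S["side"],225,365,100,280,3)])[:,:,::-1])
o=get_obs(); print(o["tool_pos"],o["width"],o["finger_force"])
E
```

```text
[0.45312907 0.45348669 0.2054132 ] 0.0847485220869381 0.0
```

View pics/c7.png

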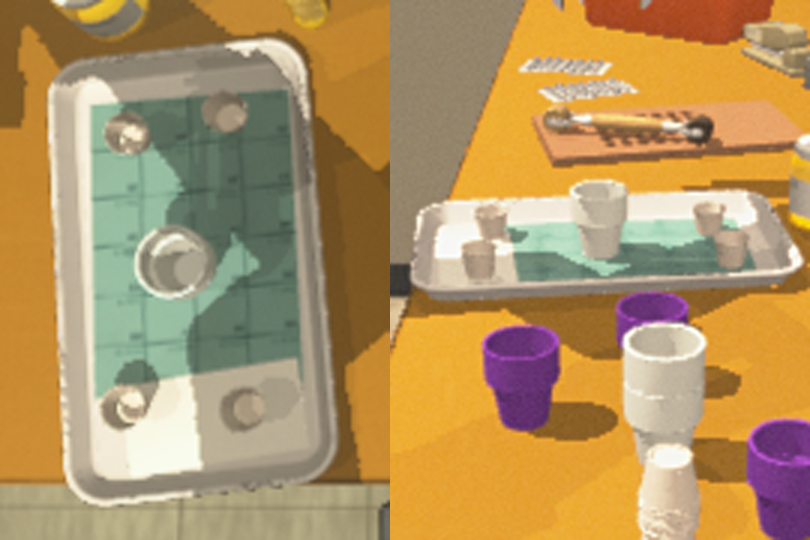

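The cup stands upright near the pan centre, the other two are still nested and upright, and the robot is clear.

```bash
python3 -c "
from bench import *
print(close_job())"
```

```text
the job is handed in; nothing more can be done
None
```

The top cup stands upright and released near the middle of the sheet pan, the other two cups are still nested where they stood, and the job is handed in (no verdict was returned).

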